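Fetch the amber bottle from behind the tall bottles and load the autosampler

ROBOT

A 6-joint arm with a two-finger parallel gripper is mounted at the origin on the work surface. World frame = base frame: x ahead of the robot, y to its left, z up, the work surface at z = 0. Lengths are in mm, angles in degrees, forces in N, time in s.
With the tool pointing down it reaches from about 350 to 850 mm from the base axis. Payload 8.1 kg.
Tool frame: the origin (TCP) lies at the very end of the fingers, on their centre line; the grasp point (between the pads) lies r.tcp_to_grasp behind it (r.tcp_to_grasp is the distance from the TCP to the grasp point, in mm); z points along the fingers, y is the line along which they close (so a half turn about z gives the same grasp; the last joint's range is limited). The gripper opens to 85 mm and grips with 20 to 120 N. Pads are 22 mm wide; open, the fingers measure 114 mm over their backs; the gripper's body (76 mm by 85 mm) begins 54 mm behind the grasp point. The pads swing forward as they close: fully open they stand 13 mm farther back than shut.
Start: joints at [71.081, 7.471, 85.268, -0, 87.261, -4.893], TCP at [145.395, 582.122, 231.292] pointing down, gripper open.
Joint ranges: [-169.43, 169.43], [-51.17, 129.36], [1.28, 143.12], [-76.62, 256.62], [0, 156.53], [-152.29, 152.29]. Speed limits (degrees/s): [136.94, 136.94, 159.86, 180, 180, 180].

INTERFACE

Orientations are given as [roll, pitch, yaw] about the fixed x, y, z axes, in that order (R = Rz(yaw) Ry(pitch) Rx(roll)).
In Python, from bench import r gives the robot as it stands.
- The arm moves only by the shell command python3 -m handwheel 'ROWS' [OPENING] [FORCE]. ROWS is JSON, a list of rows, each a list of 4 numbers: the shift along the tool's x, y, z in m, then the turn about the tool's z in degrees. A call has 1 to 10 rows; each row shifts and turns the commanded pose from where the row before left it, along the tool's axes as they then stand; what a row does not reach is not made up. A row lasts 1/10 s, in which the tool goes at most 50 mm and 8.59 degrees, less where a joint would pass 70% of its speed; a pose out of reach is approached as far as the arm can. A call is refused whole if a number of a shift passes 0.05 or a number of a turn 8.59, either way. A call with a gripper value outside its range is refused whole. OPENING is the finger opening in m, from 0 to 0.0854, set as the call begins (- or left out, the last holds). The fingers move at their own pace and stop on an object; FORCE is the grip in N (left out, the last holds). Time passes only in rows, so rows that do not move let the fingers close. It gives the time, the measured TCP pose, the force, the opening and the grip force at its end, in the units of the state.
- r.sense(): the state, without advancing time (a new reading comes with each control period).
- r.snapshot(name): name is "scene" or "top" or "wrist"; returns the picture (420x560x3 uint8, red, green, blue); there is no depth.
- r.camera_params(name): a dict with "fx", "fy", "cx", "cy" (pixels), "R" (3x3) and "t" (3): a world point X has camera coordinates R X + t; the wrist camera has in their place "mount" (4x4, takes a point from camera to tool coordinates, whose origin is the TCP and whose axes are the flange's). Camera axes: x right, y down, z forward; pixel columns grow to the right and rows downward; lengths in mm; the calibration is good to about 2 mm. A picture is of the moment at which its call begins: read the wrist's pose just before it. camera_params takes no time and is no camera call.
- r.hand_in(): hands the job in; it is judged then, once.
The state is a dict: "time": time; "joint_pos": joint angles; "qd": joint speeds; "joint_efforts": joint torques, N m; "tool_pos": TCP position; "tcp_rot": TCP orientation; "ft_force": force on the tool from outside, world axes, zero at the start; "wrist_torque": the same for the moment, N m; "finger_gap": finger opening in mm; "grip_force": force on a finger pad.
Only numpy, scipy, OpenCV 4.12 (cv2) and the standard library are available. Lean on these libraries where they do the work, as an engineer would, in place of code of your own. Each camera call takes 0.05 s, during which the arm holds its last target. There are 200 camera calls.

TASK

The three tall bottles with the red, blue and yellow caps stand in the way of the small amber bottle in the back row of the white spill tray: first set all three aside, standing in the empty blue tray. Then fetch the amber bottle and stand it in the black round well at the front of the autosampler, and after that put each tall bottle back on the very place in the spill tray where it stood. Keep the bottles upright, set them down rather than dropping them, and leave the two small green-lidded jars where they are.

Things in the scene. Friction and masses are not known exactly. Their poses are not given: they have to be found in the camera images.
- red_bottle_centre (a point): Tall white plastic bottle, red screw cap, 0.24 to 0.4 kg: body 62 mm in diameter up to 124 mm, then shoulder and neck, cap 52 mm in diameter from 132 to 160 mm above its foot. The point is at its centre, on its axis, 80 mm above its foot (the cap's middle is 66 mm above the point); z is its axis. Grip it by the cap. It starts on a marked place of the spill tray.
- blue_bottle_centre (a point): Tall white plastic bottle, blue screw cap, 0.24 to 0.4 kg: body 62 mm in diameter up to 124 mm, then shoulder and neck, cap 52 mm in diameter from 132 to 160 mm above its foot. The point is at its centre, on its axis, 80 mm above its foot (the cap's middle is 66 mm above the point); z is its axis. Grip it by the cap. It starts on a marked place of the spill tray.
- yellow_bottle_centre (a point): Tall white plastic bottle, yellow screw cap, 0.24 to 0.4 kg: body 62 mm in diameter up to 124 mm, then shoulder and neck, cap 52 mm in diameter from 132 to 160 mm above its foot. The point is at its centre, on its axis, 80 mm above its foot (the cap's middle is 66 mm above the point); z is its axis. Grip it by the cap. It starts on a marked place of the spill tray.
- amber_centre (a point): Small amber glass bottle, black cap, 0.09 kg: 40 mm in diameter, 58 mm tall, cap 30 mm in diameter from 40 to 58 mm. The point is at its centre, on its axis, 29 mm above its foot; z is its axis. It stands in the middle of the spill tray's back row, tall bottles 9 to 15 mm away to its left, right and front: a gripper's body cannot get down to it before they are gone.
- spill_tray: White fixed tray, 150 (its x) by 222 (its y) by 18 mm tall, floor and walls 4 mm. Origin on the work surface under its centre; x points from front row to back row, away from the robot. Ring marks 63 mm wide: rows at x -30 (front) and +30 (back), at y -66, 0, +66 mm. Tall bottles: back left, back right, front middle; amber bottle: back middle; jars: front left and right.
- side_tray: Empty blue fixed tray for setting things aside, outside 134 mm (its x) by 280 mm (its y) and 15 mm tall, floor and walls 4 mm thick, flat inside. Origin on the work surface under its centre. Three tall bottles stand in it side by side along y, about 85 mm apart.
- well (a point): Black round well on the base at the front of the grey autosampler: 56 mm wide inside, 68 mm over its rim, the rim 6 mm above its floor. The point is the centre of its floor, 34 mm above the work surface; z is up. The sample rack (up to 130 mm above the work surface) begins 75 mm behind it, then the housing; white ports 26 mm wide, 60 mm high stand 100 mm to either side.
- jar_a_centre (a point): Squat white jar with a green lid, 36 mm in diameter, 44 mm tall, on a front corner place of the spill tray; the point is at its centre, 22 mm above its foot. It stays where it is.
- jar_b_centre (a point): Squat white jar with a green lid, 36 mm in diameter, 44 mm tall, on a front corner place of the spill tray; the point is at its centre, 22 mm above its foot. It stays where it is.
Things that resemble listed ones, but are neither listed nor needed, are in the scene too. Leave any purple look-alike of the part that bears red_bottle_centre alone.

How it is judged (in metres and radians):
On the way, in this order (a step that is already met when the one before it is completed fails the run):
1. all three tall bottles stand upright and released in the blue tray, and the amber bottle has not been moved from its place yet (x of red_bottle_centre in the frame of side_tray between -0.04 and 0.04 m and y of red_bottle_centre in the frame of side_tray between -0.115 and 0.115 m and z of red_bottle_centre in the frame of side_tray between 0.078 and 0.09 m and angle between each of red_bottle_centre, blue_bottle_centre, yellow_bottle_centre's own z axis and vertical below 0.1 rad and contact force between the fingers and red_bottle below 0.05 N and linear speed of each of red_bottle, blue_bottle, yellow_bottle below 0.02 m/s and x of blue_bottle_centre in the frame of side_tray between -0.04 and 0.04 m and y of blue_bottle_centre in the frame of side_tray between -0.115 and 0.115 m and z of blue_bottle_centre in the frame of side_tray between 0.078 and 0.09 m and contact force between the fingers and blue_bottle below 0.05 N and x of yellow_bottle_centre in the frame of side_tray between -0.04 and 0.04 m and y of yellow_bottle_centre in the frame of side_tray between -0.115 and 0.115 m and z of yellow_bottle_centre in the frame of side_tray between 0.078 and 0.09 m and contact force between the fingers and yellow_bottle below 0.05 N and distance of amber_centre from where it was at the start of the episode below 0.015 m), for 0.2 s.
2. the amber bottle stands released in the autosampler's well, the tall bottles still standing in the blue tray (horizontal distance between amber_centre and well below 0.01 m and z of amber_centre in the frame of well between 0.025 and 0.033 m and angle between each of amber_centre, red_bottle_centre, blue_bottle_centre, yellow_bottle_centre's own z axis and vertical below 0.1 rad and contact force between the fingers and amber_bottle below 0.05 N and linear speed of each of amber_bottle, red_bottle, blue_bottle, yellow_bottle below 0.02 m/s and x of red_bottle_centre in the frame of side_tray between -0.04 and 0.04 m and y of red_bottle_centre in the frame of side_tray between -0.115 and 0.115 m and z of red_bottle_centre in the frame of side_tray between 0.078 and 0.09 m and contact force between the fingers and red_bottle below 0.05 N and x of blue_bottle_centre in the frame of side_tray between -0.04 and 0.04 m and y of blue_bottle_centre in the frame of side_tray between -0.115 and 0.115 m and z of blue_bottle_centre in the frame of side_tray between 0.078 and 0.09 m and contact force between the fingers and blue_bottle below 0.05 N and x of yellow_bottle_centre in the frame of side_tray between -0.04 and 0.04 m and y of yellow_bottle_centre in the frame of side_tray between -0.115 and 0.115 m and z of yellow_bottle_centre in the frame of side_tray between 0.078 and 0.09 m and contact force between the fingers and yellow_bottle below 0.05 N), for 0.2 s.
At the end, for the whole second after the job is handed in: Each tall bottle stands upright, released and at rest within 15 mm of where it stood at the start; the amber bottle stands upright, released and at rest on the floor of the autosampler's well, within 10 mm of its centre; both green-lidded jars are within 20 mm of where they were (distance of each of red_bottle_centre, blue_bottle_centre, yellow_bottle_centre from where it was at the start of the episode below 0.015 m and angle between each of red_bottle_centre, blue_bottle_centre, yellow_bottle_centre, amber_centre's own z axis and vertical below 0.1 rad and contact force between the fingers and red_bottle below 0.05 N and linear speed of each of red_bottle, blue_bottle, yellow_bottle, amber_bottle below 0.02 m/s and contact force between the fingers and blue_bottle below 0.05 N and contact force between the fingers and yellow_bottle below 0.05 N and horizontal distance between amber_centre and well below 0.01 m and z of amber_centre in the frame of well between 0.025 and 0.033 m and contact force between the fingers and amber_bottle below 0.05 N and distance of each of jar_a_centre, jar_b_centre from where it was at the start of the episode below 0.02 m); the robot touches nothing.
It fails at once if a green-lidded jar is pushed or lifted more than 20 mm from its place or tipped over (distance of any of jar_a_centre, jar_b_centre from where it was at the start of the episode above 0.02 m or angle between any of jar_a_centre, jar_b_centre's own z axis and vertical above 0.5 rad).
It fails at once if a tall bottle or the amber bottle leans more than 30 degrees (angle between any of amber_centre, red_bottle_centre, blue_bottle_centre, yellow_bottle_centre's own z axis and vertical above 0.52 rad).
It fails at once if a bottle is dropped: let go and falling or flying faster than 0.6 m/s (a fall of about 2 cm) ((contact force between the fingers and red_bottle below 0.05 N and linear speed of red_bottle above 0.6 m/s) or (contact force between the fingers and blue_bottle below 0.05 N and linear speed of blue_bottle above 0.6 m/s) or (contact force between the fingers and yellow_bottle below 0.05 N and linear speed of yellow_bottle above 0.6 m/s) or (contact force between the fingers and amber_bottle below 0.05 N and linear speed of amber_bottle above 0.6 m/s)).
It also fails if it takes over 144 s, if anything falls off the work surface, if the arm or the gripper's body presses on something with over 40 N, if the wrist force passes 120 N, or if a joint passes its speed limit or range.

## Working session

There is one attempt and no reset: what is moved stays moved. The work goes in short steps, Python scripts to look and compute and a shell command to move; the robot and the scene stay as the last step left them, time stands still between calls to the robot, and variables do not carry over. Pictures are saved under pics/ and viewed, at most 14 in all, crops included, and the job is handed in when it is done.

```bash
mkdir -p pics; ls; cat > h.py <<'E'
import numpy as np, cv2
from bench import r
def save(n,f):
    im=r.snapshot(n); cv2.imwrite(f,im[:,:,::-1]); return im
E
python3 - <<'E'
from h import *
print(r.sense()); print(r.tcp_to_grasp)
for n in ['scene','top','wrist']:
    print(n,r.camera_params(n))
a=[save(n,f'pics/{n}0.png') for n in ['scene','top','wrist']]
E
```

```text
pics
{'time': 0.0, 'joint_pos': array([ 7.10817858e+01,  7.51383461e+00,  8.53295664e+01, -1.42338427e-03,
        8.72597585e+01, -4.89330439e+00]), 'qd': array([-0.02243662,  0.02826553,  0.07053954, -0.11046924,  0.02969971,
        0.02362459]), 'joint_efforts': array([ 4.94952637e-04, -5.69352686e+01, -5.00587785e+01,  1.90986480e-04,
        1.35661731e-02, -3.34254344e-05]), 'tool_pos': array([145.22059727, 581.60550805, 230.25493546]), 'tcp_rot': array([-1.79897095e+02, -7.38310582e-03,  1.65975153e+02]), 'ft_force': array([0.23690125, 0.11837132, 0.08317842]), 'wrist_torque': array([ 0.02669204, -0.00858981,  0.01827219]), 'grip_force': 0.0, 'finger_gap': 85.3258660747674}
18.700000000000003
scene {'fx': 526.1397123899059, 'fy': 526.1397123899059, 'cx': 272.35837347927946, 'cy': 212.9759145415975, 'R': array([[-8.17718781e-01,  5.75617694e-01,  5.15326263e-04],
       [ 3.91625292e-01,  5.56996034e-01, -7.32383130e-01],
       [-4.21859723e-01, -5.98681626e-01, -6.80892565e-01]]), 't': array([ 449.5840516 , -189.50956374, 1548.8345935 ])}
top {'fx': 400.6872456020282, 'fy': 400.6872456020282, 'cx': 273.1595704108394, 'cy': 210.10835445190284, 'R': array([[-2.41108524e-03, -9.99741481e-01,  2.26088131e-02],
       [-9.95082281e-01,  1.59829447e-04, -9.90516425e-02],
       [ 9.90224222e-02, -2.27364512e-02, -9.94825419e-01]]), 't': array([  17.667764  ,  560.32171052, 1177.72034945])}
wrist {'fx': 348.8393262608313, 'fy': 348.8393262608313, 'cx': 282.060599265936, 'cy': 211.06298750242135, 'mount': array([[ 7.17359293e-04, -9.58879649e-01, -2.83812092e-01,
         7.21613947e+01],
       [ 9.99999711e-01,  7.59275458e-04, -3.76823232e-05,
        -9.02014953e-02],
       [ 2.51624369e-04, -2.83811983e-01,  9.58879917e-01,
        -1.42422889e+02],
       [ 0.00000000e+00,  0.00000000e+00,  0.00000000e+00,
         1.00000000e+00]])}
```

View pics/top0.png

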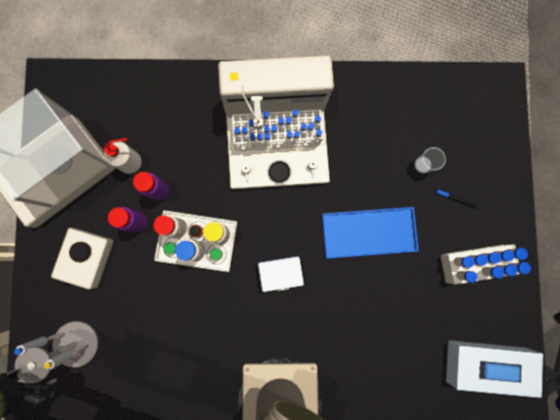

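View pics/scene0.png

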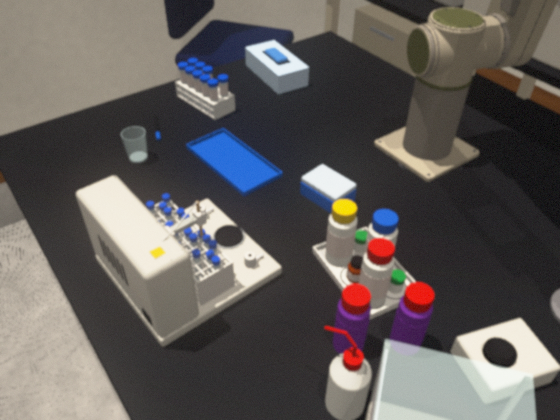

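Top view: the red cap is at about (164,226), yellow (213,231), blue (186,250) and amber (196,231), with jars at (170,248) and (216,254). The blue tray is at (370,233) and the autosampler well at (279,172). Two purple look-alikes and a second black disc at (80,252) are decoys. The scene view agrees: caps at (379,250), (344,210) and (384,220), well at (229,236).

```bash
cat >> h.py <<'E'
def hsvm(im,lo,hi):
    h=cv2.cvtColor(im,cv2.COLOR_RGB2HSV); lo=np.array(lo);hi=np.array(hi)
    if lo[0]>hi[0]:
        return cv2.inRange(h,np.array([0,*lo[1:]]),hi)|cv2.inRange(h,lo,np.array([180,*hi[1:]]))
    return cv2.inRange(h,lo,hi)
RED=((172,150,90),(6,255,255));BLUE=((100,130,70),(122,255,255));YEL=((22,140,90),(34,255,255));GRN=((50,100,50),(85,255,255))
def blob(im,col,near,rad=15,minA=8):
    m=hsvm(im,*col); n,l,s,c=cv2.connectedComponentsWithStats(m)
    k=[i for i in range(1,n) if s[i,4]>=minA]
    if not k: return None
    i=min(k,key=lambda i:np.hypot(*(c[i]-near)))
    return c[i],s[i],(l==i).astype(np.uint8)
def cam(name):
    p=r.camera_params(name)
    if name!='wrist': return p,p['R'],p['t']
    from scipy.spatial.transform import Rotation as Ro
    s=r.sense(); Rt=Ro.from_euler('xyz',s['tcp_rot'],degrees=True).as_matrix()
    M=p['mount']; Rc=Rt@M[:3,:3]; o=s['tool_pos']+Rt@M[:3,3]
    return p,Rc.T,-Rc.T@o
def ray(c,px):
    p,R,t=c; d=R.T@np.array([(px[0]-p['cx'])/p['fx'],(px[1]-p['cy'])/p['fy'],1]); return -R.T@t,d/np.linalg.norm(d)
def onz(c,px,z):
    o,d=ray(c,px); return o+d*(z-o[2])/d[2]
def proj(c,X):
    p,R,t=c; q=R@np.array(X,float)+t; return np.array([p['fx']*q[0]/q[2]+p['cx'],p['fy']*q[1]/q[2]+p['cy']])
def tri(rs):
    A=sum(np.eye(3)-np.outer(d,d) for o,d in rs); b=sum((np.eye(3)-np.outer(d,d))@o for o,d in rs)
    X=np.linalg.solve(A,b); return X,max(np.linalg.norm((np.eye(3)-np.outer(d,d))@(X-o)) for o,d in rs)
E
python3 - <<'E'
from h import *
T=cv2.imread('pics/top0.png')[:,:,::-1];S=cv2.imread('pics/scene0.png')[:,:,::-1]
ct,cs=cam('top'),cam('scene')
for n,c,a,b in [('red',RED,(164,226),(379,250)),('blue',BLUE,(186,250),(384,220)),('yel',YEL,(213,231),(344,210)),('g1',GRN,(170,248),(397,277)),('g2',GRN,(216,254),(360,236))]:
    x,y=blob(T,c,a),blob(S,c,b); X,e=tri([ray(ct,x[0]),ray(cs,y[0])]); print(n,x[0],x[1][4],y[0],y[1][4],X.round(1),round(e,1))
BL=((100,150,60),(122,255,255))
x,y=blob(T,BL,(370,233)),blob(S,BL,(234,160))
for nm,b,c in (('top',x,ct),('scene',y,cs)):
    cn=max(cv2.findContours(b[2],0,2)[0],key=cv2.contourArea); bx=cv2.boxPoints(cv2.minAreaRect(cn)); ap=cv2.approxPolyDP(cv2.convexHull(cn),6,True)[:,0]
    print(nm,[onz(c,q,12).round(0)[:2] for q in ap])
for nm,I,c,near in (('top',T,ct,(279,172)),('scene',S,cs,(229,236))):
    m=hsvm(I,(0,0,0),(180,255,45)); n,l,s,ce=cv2.connectedComponentsWithStats(m); i=min(range(1,n),key=lambda i:np.hypot(*(ce[i]-near))); print(nm,ce[i],s[i],onz(c,ce[i],40).round(1))
    w=ray(c,ce[i]); 
    globals()[nm]=w
print(tri([top,scene]))
E
```

```text
red [163.0238806  224.78507463] 335 [380.51865009 250.4937833 ] 563 [508.7 314.3 150.7] 0.0
blue [184.7266436  250.07612457] 289 [384.91433892 219.88454376] 537 [440.9 255.5 151.5] 0.5
yel [212.72881356 231.43728814] 295 [344.09940358 210.19880716] 503 [490.3 182.1 150.2] 0.6
g1 [169.02941176 247.89215686] 102 [397.75776398 276.40993789] 161 [447.1 323.9  39.1] 1.1
g2 [215.59375 253.90625] 96 [360.71681416 236.10619469] 113 [429.6 187.   39.4] 0.4
top [array([ 571., -413.]), array([ 437., -421.]), array([ 423., -140.]), array([ 550., -133.])]
scene [array([ 572., -409.]), array([ 434., -415.]), array([ 421., -137.]), array([ 556., -125.])]
top [282.8  164.45] [277 162  12   9  20] [697.4 -12.2  40. ]
scene [278. 197.] [278 197   1   1   1] [507.  -36.1  40. ]
(array([627.23382595,  34.6991688 , 170.39566676]), np.float64(57.41872194461101))
```

Heights and spacings check out: cap middles at about 150 mm, red to yellow 133 mm against 132. Next I'll measure the well and work out the move over the spill tray.

```bash
cat >> h.py <<'E'
def go(x,y,z,yaw=None):
    s=r.sense(); p=s['tool_pos']; w=s['tcp_rot'][2]; yaw=w if yaw is None else yaw
    t=-((yaw-w+180)%360-180); a=np.radians(yaw); d=np.array([x,y,z])-p
    print('turn',round(t,1),'then tool x,y,z mm',round(d[0]*np.cos(a)+d[1]*np.sin(a),1),round(d[0]*np.sin(a)-d[1]*np.cos(a),1),round(-d[2],1))
E
python3 - <<'E'
from h import *
T=cv2.imread('pics/top0.png')[:,:,::-1];S=cv2.imread('pics/scene0.png')[:,:,::-1]
rs=[]
for nm,I,(u,v),w in (('top',T,(279,172),14),('scene',S,(229,236),17)):
    c=cam(nm); g=cv2.cvtColor(I,cv2.COLOR_RGB2GRAY)[v-w:v+w+1,u-w:u+w+1]; m=(g<70).astype(np.uint8)
    n,l,s,ce=cv2.connectedComponentsWithStats(m); i=1+np.argmax(s[1:,4]); q=ce[i]+[u-w,v-w]
    print(nm,q,s[i],onz(c,q,40).round(1)); rs.append(ray(c,q))
print(tri(rs))
go(470,240,330,172)
E
```

```text
top [278.79127726 171.54205607] [  4   4  20  20 321] [675.6   0.   40. ]
scene [231.17588933 233.01581028] [  4   0  31  27 506] [671.6   5.1  40. ]
(array([673.33468241,   1.92196401,  39.14829183]), np.float64(3.1040187435159017))
turn -6.0 then tool x,y,z mm -369.1 -293.2 -99.6
```

```bash
python3 -m handwheel '[[0,0,-0.04,-6],[-0.02,-0.015,-0.03,0],[-0.035,-0.028,-0.01,0],[-0.037,-0.03,-0.01,0],[-0.037,-0.03,-0.01,0],[-0.037,-0.03,0,0],[-0.037,-0.03,0,0],[-0.037,-0.03,0,0],[-0.037,-0.03,0,0],[-0.037,-0.03,0,0]]' 0.0854
python3 -m handwheel '[[-0.03,-0.025,0,0],[-0.015,-0.01,0,0],[0,0,0,0],[0,0,0,0]]'
python3 - <<'E'
from h import *
c=cam('wrist'); I=save('wrist','pics/w1.png'); print(r.sense()['tool_pos'],r.sense()['tcp_rot'])
for n,k,X in [('red',RED,(508.7,314.3,150.7)),('blue',BLUE,(440.9,255.5,151)),('yel',YEL,(490.3,182.1,150)),('g1',GRN,(447,324,39)),('g2',GRN,(429.6,187,39))]:
    b=blob(I,k,proj(c,X)); print(n,b[0],b[1],proj(c,X).round(1), onz(c,b[0],164 if n[0]!='g' else 46).round(1))
E
```

```text
time: 1.15
tool_pos: [421.9, 286.1, 331.2]
tcp_rot: [-180.0, -0.0, 172.0]
ft_force: [0.5, 0.7, 0.0]
finger_gap: 85.5
grip_force: 0.0
time: 1.55
tool_pos: [460.5, 246.7, 330.9]
tcp_rot: [-180.0, -0.1, 171.9]
ft_force: [-0.1, 0.2, 0.3]
finger_gap: 85.2
grip_force: 0.0
[460.18805716 247.23870622 331.09082651] [ 1.79994582e+02 -3.84529179e-02  1.71982836e+02]
red [357.72525667 229.5412731 ] [ 330  202   57   56 2435] [357.6 225.9] [507.4 311.7 164. ]
blue [289.11074785 169.09930527] [ 262  141   55   57 2447] [288.6 165.9] [441.7 255.6 164. ]
yel [219.26406735 231.74036331] [ 192  205   56   54 2257] [221.1 225.9] [491.3 182.5 164. ]
g1 [342.67962963 149.68703704] [330 137  28  27 540] [342.7 148.6] [447.3 322.7  46. ]
g2 [231.32786885 151.47868852] [218 138  28  28 610] [230.8 150.2] [430.5 188.4  46. ]
```

View pics/w1.png

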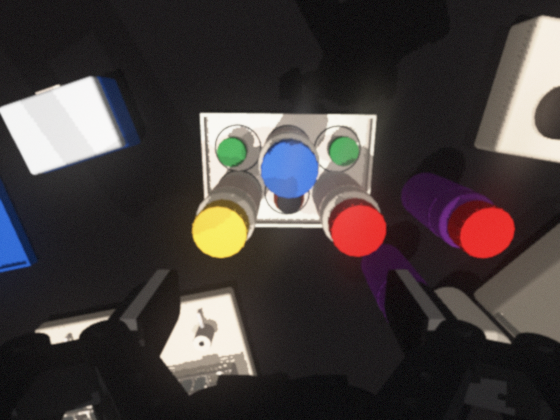

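The wrist view shows the yellow cap at (219,232), red (358,230) and blue (289,169), with the jars at (231,151) and (343,150). All agree with the first estimate within 2 mm. Yellow goes first.

```bash
python3 - <<'E'
from h import *
go(490.8,182.3,128,172)
E
```

```text
turn -0.0 then tool x,y,z mm -39.4 -60.0 203.1
```

```bash
python3 -m handwheel '[[-0.02,-0.03,0,0],[-0.019,-0.03,0.02,0],[0,0,0.04,0],[0,0,0.04,0],[0,0,0.04,0],[0,0,0.03,0],[0,0,0.02,0],[0,0,0.01,0],[0,0,0.003,0],[0,0,0,0]]' 0.0854
python3 -m handwheel '[[0,0,0,0],[0,0,0,0],[0,0,0,0],[0,0,0,0],[0,0,0,0],[0,0,0,0],[0,0,0,0],[0,0,0,0]]' 0.04 60
python3 -m handwheel '[[0,0,0,0],[0,0,-0.004,0],[0,0,-0.008,0],[0,0,-0.02,0],[0,0,-0.03,0],[0,0,-0.02,0],[0,0,-0.008,0],[0,0,0,0]]'
python3 - <<'E'
from h import *
e=np.radians(3.5); ey=np.array([-np.sin(e),np.cos(e)])
for k in (-84,0,84): print(k,np.array([496,-274])+k*ey)
go(*(np.array([496,-274])-84*ey),r.sense()['tool_pos'][2])
E
```

```text
time: 2.6
tool_pos: [491.0, 182.6, 129.0]
tcp_rot: [180.0, 0.0, 172.0]
ft_force: [-0.3, -0.2, -0.2]
finger_gap: 85.5
grip_force: 0.0
time: 3.4
tool_pos: [492.2, 182.2, 129.9]
tcp_rot: [179.9, 0.2, 172.0]
ft_force: [1.0, 0.3, 6.7]
finger_gap: 50.8
grip_force: 63.2
time: 4.2
tool_pos: [491.5, 182.1, 219.5]
tcp_rot: [180.0, 0.1, 172.0]
ft_force: [-0.1, -0.1, -3.6]
finger_gap: 50.7
grip_force: 63.0
-84 [ 501.12807732 -357.84332307]
0 [ 496. -274.]
84 [ 490.87192268 -190.15667693]
turn -0.0 then tool x,y,z mm -85.0 -533.3 -0.0
```

```bash
python3 -m handwheel '[[-0.0016,-0.01,0,0],[-0.004,-0.025,0,0],[-0.0064,-0.04,0,0],[-0.0064,-0.04,0,0],[-0.0064,-0.04,0,0],[-0.0064,-0.04,0,0],[-0.0064,-0.04,0,0],[-0.0064,-0.04,0,0],[-0.0064,-0.04,0,0],[-0.0064,-0.04,0,0]]'
python3 -m handwheel '[[-0.0064,-0.04,0,0],[-0.0064,-0.04,0,0],[-0.0064,-0.04,0,0],[-0.0056,-0.035,0,0],[-0.0029,-0.018,0,0],[-0.001,-0.005,0,0],[0,0,0,0],[0,0,0,0],[0,0,0,0]]'
python3 - <<'E'
from h import *
c=cam('wrist');I=save('wrist','pics/w2.png');C=((100,150,40),(125,255,255))
m=hsvm(I,*C); cn=max(cv2.findContours(m,0,2)[0],key=cv2.contourArea); ap=cv2.approxPolyDP(cv2.convexHull(cn),6,True)[:,0]
print([(q.tolist(),onz(c,q,15).round(0)[:2].tolist()) for q in ap])
E
```

```text
time: 5.2
tool_pos: [496.0, -179.3, 216.2]
tcp_rot: [180.0, -0.2, 172.0]
ft_force: [-0.0, -0.5, -3.1]
finger_gap: 50.8
grip_force: 63.4
time: 6.1
tool_pos: [501.2, -356.6, 218.0]
tcp_rot: [180.0, -0.0, 172.0]
ft_force: [0.1, -0.6, -3.5]
finger_gap: 50.6
grip_force: 63.6
[([502, 64], [419.0, -141.0]), ([506, 202], [553.0, -132.0]), ([345, 234], [565.0, -299.0]), ([230, 214], [527.0, -415.0]), ([208, 129], [439.0, -420.0]), ([403, 73], [414.0, -232.0])]
```

View pics/w2.png

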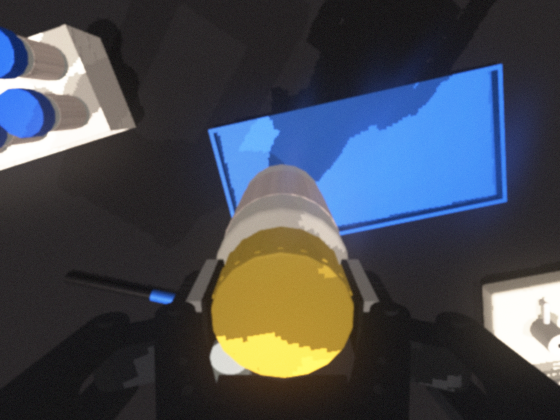

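The yellow bottle hangs straight over the blue tray's right end. The tray corners at (208,129) and (506,202) put its centre at (496,-276), which agrees with the first estimate, so I'll lower it.

```bash
python3 -m handwheel '[[0,0,0.01,0],[0,0,0.025,0],[0,0,0.025,0],[0,0,0.015,0],[0,0,0.006,0],[0,0,0.003,0],[0,0,0.002,0],[0,0,0.002,0],[0,0,0,0],[0,0,0,0]]'
python3 -m handwheel '[[0,0,0,0],[0,0,0,0],[0,0,0,0],[0,0,0,0]]' 0.068
python3 -m handwheel '[[0,0,-0.01,0],[0,0,-0.03,0],[0,0,-0.04,0],[0,0,-0.02,0],[0,0,-0.01,0],[0,0,0,0]]'
python3 - <<'E'
from h import *
go(441.3,255.6,240)
c=cam('top');I=save('top','pics/t1.png')
for n,k,X in [('yel',YEL,(501,-357,164)),('blue',BLUE,(441,255,164)),('red',RED,(508,313,164))]:
    b=blob(I,k,proj(c,X)); print(n,onz(c,b[0],151),b[1])
E
```

```text
time: 7.15
tool_pos: [501.4, -358.0, 131.0]
tcp_rot: [-180.0, 0.0, 172.0]
ft_force: [-0.8, 0.5, -2.7]
finger_gap: 50.9
grip_force: 63.7
time: 7.55
tool_pos: [501.3, -357.9, 130.7]
tcp_rot: [-180.0, 0.0, 172.0]
ft_force: [-0.2, -0.3, -0.8]
finger_gap: 68.0
grip_force: 0.0
time: 8.15
tool_pos: [501.9, -358.4, 242.5]
tcp_rot: [-179.9, 0.2, 172.0]
ft_force: [0.3, 0.0, -0.4]
finger_gap: 68.0
grip_force: 0.0
turn -0.0 then tool x,y,z mm 145.7 599.5 2.5
yel [ 494.08677204 -358.88122033  151.        ] [404 220  22  18 225]
blue [441.30455104 255.22030763 151.        ] [175 241  20  19 289]
red [508.70530933 314.40333612 151.        ] [153 215  21  20 335]
```

```bash
python3 -m handwheel '[[0.005,0.02,0,0],[0.01,0.04,0,0],[0.0115,0.047,0,0],[0.0115,0.047,0,0],[0.0115,0.047,0,0],[0.0115,0.047,0,0],[0.0115,0.047,0,0],[0.0115,0.047,0,0],[0.0115,0.047,0,0],[0.0115,0.047,0,0]]'
python3 -m handwheel '[[0.0115,0.047,0,0],[0.0115,0.047,0,0],[0.0115,0.047,0,0],[0.005,0.022,0,0],[0,0,0,0],[0,0,0,0]]' 0.0854
python3 - <<'E'
from h import *
c=cam('wrist');I=r.snapshot('wrist')
for n,k,X in [('blue',BLUE,(441,255,164)),('red',RED,(508,313,164))]:
    b=blob(I,k,proj(c,X)); print(n,onz(c,b[0],164),b[1])
go(441.3,255.6,127,172)
E
```

```text
time: 9.2
tool_pos: [454.4, 90.6, 238.2]
tcp_rot: [-180.0, -0.2, 172.0]
ft_force: [0.9, -0.3, 0.3]
finger_gap: 68.0
grip_force: 0.0
time: 9.8
tool_pos: [438.7, 255.5, 238.3]
tcp_rot: [-179.9, -0.2, 172.1]
ft_force: [-0.2, -0.7, -0.5]
finger_gap: 85.5
grip_force: 0.0
blue [441.08875284 256.07372721 164.        ] [ 246  192   77   72 4370]
red [502.64355625 304.04121373 164.        ] [ 336  259   58   80 3336]
turn -0.0 then tool x,y,z mm -2.1 1.0 111.7
```

```bash
python3 -m handwheel '[[-0.002,0,0.02,0],[0,0,0.035,0],[0,0,0.03,0],[0,0,0.02,0],[0,0,0.006,0],[0,0,0,0],[0,0,0,0]]'
python3 -m handwheel '[[0,0,0,0],[0,0,0,0],[0,0,0,0],[0,0,0,0],[0,0,0,0],[0,0,0,0],[0,0,0,0],[0,0,0,0]]' 0.04 60
python3 -m handwheel '[[0,0,-0.004,0],[0,0,-0.008,0],[0,0,-0.02,0],[0,0,-0.03,0],[0,0,-0.02,0],[0,0,-0.008,0],[0,0,0,0],[0,0,0,0]]'
python3 - <<'E'
from h import *
go(496.5,-275,r.sense()['tool_pos'][2])
E
```

```text
time: 10.55
tool_pos: [442.6, 255.2, 130.6]
tcp_rot: [180.0, 0.1, 171.9]
ft_force: [0.4, -0.5, 0.3]
finger_gap: 85.3
grip_force: 0.0
time: 11.35
tool_pos: [442.7, 255.9, 130.8]
tcp_rot: [179.9, 0.1, 172.0]
ft_force: [-0.8, -1.0, 6.2]
finger_gap: 50.7
grip_force: 63.4
time: 12.15
tool_pos: [441.1, 255.3, 218.0]
tcp_rot: [-179.9, -0.1, 172.0]
ft_force: [-0.4, 1.1, -3.8]
finger_gap: 50.8
grip_force: 63.3
turn -0.0 then tool x,y,z mm -128.9 -517.4 -0.0
```

```bash
python3 -m handwheel '[[-0.0025,-0.01,0,0],[-0.0062,-0.025,0,0],[-0.01,-0.04,0,0],[-0.01,-0.04,0,0],[-0.01,-0.04,0,0],[-0.01,-0.04,0,0],[-0.01,-0.04,0,0],[-0.01,-0.04,0,0],[-0.01,-0.04,0,0],[-0.01,-0.04,0,0]]'
python3 -m handwheel '[[-0.01,-0.04,0,0],[-0.01,-0.04,0,0],[-0.01,-0.04,0,0],[-0.0062,-0.025,0,0],[-0.003,-0.012,0,0],[-0.001,-0.005,0,0],[0,0,0,0],[0,0,0,0]]'
python3 -m handwheel '[[0,0,0.01,0],[0,0,0.025,0],[0,0,0.025,0],[0,0,0.015,0],[0,0,0.006,0],[0,0,0.003,0],[0,0,0.003,0],[0,0,0.002,0],[0,0,0,0],[0,0,0,0]]'
```

```text
time: 13.15
tool_pos: [478.8, -110.5, 218.0]
tcp_rot: [180.0, -0.1, 172.0]
ft_force: [1.4, -0.1, -4.4]
finger_gap: 50.7
grip_force: 63.8
time: 13.95
tool_pos: [497.0, -273.2, 219.0]
tcp_rot: [180.0, -0.0, 172.0]
ft_force: [-0.5, 0.6, -4.6]
finger_gap: 50.6
grip_force: 64.0
time: 14.95
tool_pos: [497.5, -274.6, 131.0]
tcp_rot: [-180.0, 0.1, 172.0]
ft_force: [-0.2, -1.3, -3.2]
finger_gap: 50.4
grip_force: 64.1
```

```bash
python3 -m handwheel '[[0,0,0.001,0],[0,0,0,0]]'; python3 -m handwheel '[[0,0,0.001,0],[0,0,0,0]]'
python3 -m handwheel '[[0,0,0,0],[0,0,0,0],[0,0,0,0],[0,0,0,0]]' 0.068
python3 -m handwheel '[[0,0,-0.01,0],[0,0,-0.03,0],[0,0,-0.04,0],[0,0,-0.02,0],[0,0,-0.01,0],[0,0,0,0]]'
python3 - <<'E'
from h import *
c=cam('wrist');I=r.snapshot('wrist')
for n,k,X in [('yel',YEL,(501,-357,164)),('blue',BLUE,(496,-275,164))]:
    b=blob(I,k,proj(c,X)); print(n,onz(c,b[0],164),b[1])
go(508.3,313.5,240,172)
E
```

```text
time: 15.15
tool_pos: [497.9, -274.8, 130.9]
tcp_rot: [-180.0, 0.1, 172.0]
ft_force: [-1.7, 1.4, 4.8]
finger_gap: 50.2
grip_force: 65.1
time: 15.35
tool_pos: [498.2, -275.0, 130.9]
tcp_rot: [-179.9, 0.2, 172.0]
ft_force: [-3.8, 2.6, 12.3]
finger_gap: 50.5
grip_force: 65.8
time: 15.75
tool_pos: [497.1, -274.4, 128.1]
tcp_rot: [180.0, -0.0, 172.0]
ft_force: [0.4, 0.2, -0.1]
finger_gap: 68.4
grip_force: 0.0
time: 16.35
tool_pos: [497.9, -274.9, 240.3]
tcp_rot: [-179.9, 0.2, 172.0]
ft_force: [-0.0, -0.1, 0.3]
finger_gap: 68.2
grip_force: 0.0
yel [ 500.65428009 -359.24561174  164.        ] [ 123  206   78   72 3832]
blue [ 463.44842033 -256.40859875  164.        ] [  136    81   285   179 26944]
turn -0.0 then tool x,y,z mm 70.9 583.7 -1.7
```

```bash
python3 -m handwheel '[[0.0024,0.02,0,0],[0.0049,0.04,0,0],[0.0057,0.047,0,0],[0.0057,0.047,0,0],[0.0057,0.047,0,0],[0.0057,0.047,0,0],[0.0057,0.047,0,0],[0.0057,0.047,0,0],[0.0057,0.047,0,0],[0.0057,0.047,0,0]]'
python3 -m handwheel '[[0.0057,0.047,0,0],[0.0057,0.047,0,0],[0.0042,0.035,0,0],[0.0022,0.018,0,0],[0,0,0,0],[0,0,0,0]]' 0.0854
python3 - <<'E'
from h import *
c=cam('wrist');I=save('wrist','pics/w3.png')
for n,k,X in [('red',RED,(508,313,164))]:
    b=blob(I,k,proj(c,X)); print(n,onz(c,b[0],164),b[1])
go(508.3,313.3,128,172)
E
```

```text
time: 17.4
tool_pos: [504.2, 166.5, 236.0]
tcp_rot: [-179.9, -0.2, 172.0]
ft_force: [1.1, -1.3, 0.1]
finger_gap: 68.0
grip_force: 0.0
time: 18.0
tool_pos: [508.0, 312.0, 236.7]
tcp_rot: [-179.9, -0.1, 172.0]
ft_force: [0.0, -0.2, 0.2]
finger_gap: 85.7
grip_force: 0.0
red [507.07311443 312.763195   164.        ] [ 244  182   80   81 4989]
turn -0.1 then tool x,y,z mm 0.3 1.8 109.2
```

```bash
python3 -m handwheel '[[0,0.001,0.02,0],[0,0,0.035,0],[0,0,0.03,0],[0,0,0.017,0],[0,0,0.006,0],[0,0,0,0],[0,0,0,0]]'
python3 -m handwheel '[[0,0,0,0],[0,0,0,0],[0,0,0,0],[0,0,0,0],[0,0,0,0],[0,0,0,0],[0,0,0,0],[0,0,0,0]]' 0.04 60
python3 -m handwheel '[[0,0,-0.004,0],[0,0,-0.008,0],[0,0,-0.02,0],[0,0,-0.03,0],[0,0,-0.02,0],[0,0,-0.008,0],[0,0,0,0],[0,0,0,0]]'
python3 - <<'E'
from h import *
go(491.5,-191,r.sense()['tool_pos'][2])
E
```

```text
time: 18.75
tool_pos: [509.6, 313.5, 131.7]
tcp_rot: [179.9, 0.1, 171.9]
ft_force: [-0.8, 0.1, -0.0]
finger_gap: 84.9
grip_force: 0.0
time: 19.55
tool_pos: [509.5, 314.0, 131.9]
tcp_rot: [179.9, 0.1, 172.0]
ft_force: [-0.1, -2.4, 6.5]
finger_gap: 50.8
grip_force: 62.3
time: 20.35
tool_pos: [508.1, 313.6, 219.0]
tcp_rot: [-179.9, -0.1, 172.0]
ft_force: [-0.5, 0.9, -4.1]
finger_gap: 50.6
grip_force: 63.0
turn -0.0 then tool x,y,z mm -54.0 -501.9 -0.0
```

```bash
python3 -m handwheel '[[-0.0011,-0.01,0,0],[-0.0027,-0.025,0,0],[-0.0043,-0.04,0,0],[-0.0043,-0.04,0,0],[-0.0043,-0.04,0,0],[-0.0043,-0.04,0,0],[-0.0043,-0.04,0,0],[-0.0043,-0.04,0,0],[-0.0043,-0.04,0,0],[-0.0043,-0.04,0,0]]'
python3 -m handwheel '[[-0.0043,-0.04,0,0],[-0.0043,-0.04,0,0],[-0.0038,-0.035,0,0],[-0.0022,-0.02,0,0],[-0.0012,-0.011,0,0],[0,0,0,0],[0,0,0,0],[0,0,0,0]]'
python3 -m handwheel '[[0,0,0.01,0],[0,0,0.025,0],[0,0,0.025,0],[0,0,0.015,0],[0,0,0.006,0],[0,0,0.003,0],[0,0,0.003,0],[0,0,0.001,0],[0,0,0,0],[0,0,0,0]]'
```

```text
time: 21.35
tool_pos: [495.6, -45.0, 219.0]
tcp_rot: [-180.0, -0.1, 172.0]
ft_force: [1.1, 0.2, -2.2]
finger_gap: 50.3
grip_force: 63.3
time: 22.15
tool_pos: [492.2, -188.7, 220.1]
tcp_rot: [180.0, -0.0, 172.0]
ft_force: [0.5, -0.0, -2.8]
finger_gap: 50.6
grip_force: 63.4
time: 23.15
tool_pos: [492.6, -190.1, 133.0]
tcp_rot: [-180.0, 0.1, 172.0]
ft_force: [-0.4, 1.0, -2.7]
finger_gap: 50.5
grip_force: 63.6
```

```bash
python3 -m handwheel '[[0,0,0.001,0],[0,0,0,0]]'
```

```text
time: 23.35
tool_pos: [492.6, -190.1, 131.9]
tcp_rot: [-180.0, 0.1, 172.0]
ft_force: [-0.0, -0.7, -0.3]
finger_gap: 50.5
grip_force: 64.0
```

```bash
python3 -m handwheel '[[0,0,0,0],[0,0,0,0],[0,0,0,0],[0,0,0,0]]' 0.068
python3 -m handwheel '[[0,0,-0.01,0],[0,0,-0.03,0],[0,0,-0.04,0],[0,0,-0.02,0],[0,0,-0.01,0],[0,0,0,0],[0,0,0,0]]'
python3 - <<'E'
from h import *
c=cam('wrist');I=save('wrist','pics/w4.png')
for n,k,X in [('red',RED,(491,-190,164)),('yel',YEL,(501,-357,164))]:
    b=blob(I,k,proj(c,X)); print(n,onz(c,b[0],164),b[1])
go(499.5,220,200,172)
E
```

```text
time: 23.75
tool_pos: [492.3, -189.9, 131.4]
tcp_rot: [-180.0, 0.0, 172.0]
ft_force: [-0.6, -0.5, -0.4]
finger_gap: 67.6
grip_force: 0.0
time: 24.45
tool_pos: [491.8, -189.6, 240.2]
tcp_rot: [180.0, -0.1, 172.0]
ft_force: [0.1, -0.2, 0.2]
finger_gap: 68.2
grip_force: 0.0
red [ 489.82207273 -191.62116874  164.        ] [ 240  179   78   81 4882]
yel [ 500.62526863 -357.61471684  164.        ] [   4  232   76   69 3968]
turn -0.0 then tool x,y,z mm 49.0 406.6 39.5
```

View pics/w4.png

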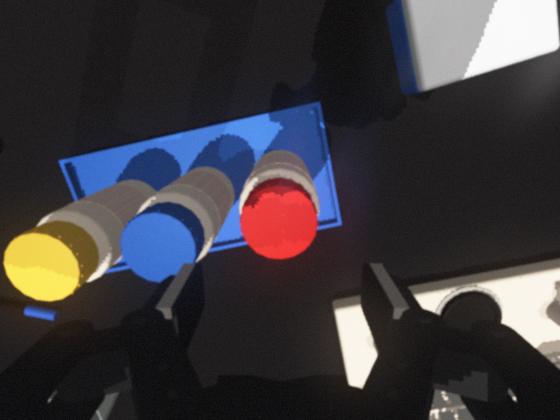

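All three bottles stand in the blue tray (yellow (43,266), blue (160,240), red (279,218)), and the well shows at (470,312). Now to look at the amber bottle from two places.

```bash
python3 -m handwheel '[[0.0024,0.02,0,0],[0.0049,0.04,0,0],[0.0057,0.047,0,0],[0.0057,0.047,0,0],[0.0057,0.047,0,0],[0.0057,0.047,0,0],[0.0057,0.047,0,0],[0.0057,0.047,0,0],[0.0035,0.03,0,0],[0.0015,0.015,0,0]]' 0.068
python3 -m handwheel '[[0,0,0,0],[0,0,0,0],[0,0,0,0]]'
python3 - <<'E'
from h import *
c=cam('wrist');I=save('wrist','pics/w5.png'); print(repr(c[1]),repr(c[2]),proj(c,(499.5,248,62)))
E
python3 -m handwheel '[[0.003,0.02,0,0],[0.006,0.04,0,0],[0,0.01,0,0],[0,0,0,0],[0,0,0,0],[0,0,0,0]]'
python3 - <<'E'
from h import *
c=cam('wrist');I=save('wrist','pics/w6.png'); print(repr(c[1]),repr(c[2]),proj(c,(499.5,248,62)),r.sense()['tool_pos'])
E
```

```text
time: 25.5
tool_pos: [498.8, 202.2, 239.2]
tcp_rot: [-180.0, -0.2, 172.1]
ft_force: [0.5, -0.0, -0.1]
finger_gap: 67.9
grip_force: 0.0
time: 25.8
tool_pos: [500.2, 198.5, 240.8]
tcp_rot: [-180.0, -0.0, 171.9]
ft_force: [0.5, -0.1, -0.1]
finger_gap: 67.7
grip_force: 0.0
array([[ 0.14030912,  0.99010708, -0.0011449 ],
       [ 0.94963758, -0.13424674,  0.28313651],
       [ 0.28018176, -0.04081387, -0.95907894]]) array([-266.33343383, -487.7686504 ,  255.9225845 ]) [334.68932396 179.88401708]
time: 26.45
tool_pos: [501.3, 269.1, 241.3]
tcp_rot: [-180.0, -0.0, 171.9]
ft_force: [-0.2, -0.4, 0.0]
finger_gap: 67.8
grip_force: 0.0
array([[ 1.40197208e-01,  9.90123237e-01, -8.46954285e-04],
       [ 9.49452527e-01, -1.34195663e-01,  2.83780589e-01],
       [ 2.80864098e-01, -4.05893893e-02, -9.58888867e-01]]) array([-336.4152669 , -479.50240712,  258.52240362]) [259.93221953 188.8834537 ] [501.29634267 269.16721793 241.36013062]
```

View pics/w6.png

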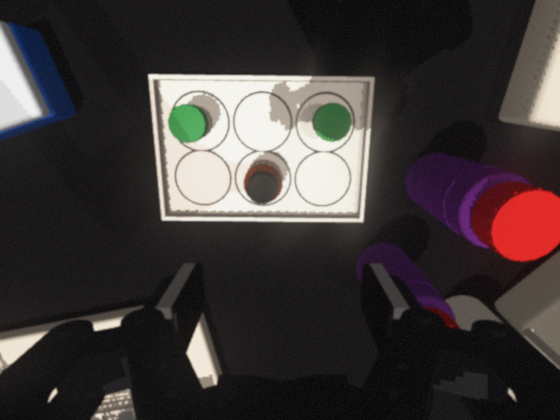

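The cleared tray shows the amber bottle's black cap at (262,187) and empty ring marks at (322,179), (203,177) and (262,122).

```bash
python3 - <<'E'
from h import *
p=r.camera_params('wrist')
R1=np.array([[0.14030912,0.99010708,-0.0011449],[0.94963758,-0.13424674,0.28313651],[0.28018176,-0.04081387,-0.95907894]]);t1=np.array([-266.33343383,-487.7686504,255.9225845])
R2=np.array([[1.40197208e-01,9.90123237e-01,-8.46954285e-04],[9.49452527e-01,-1.34195663e-01,2.83780589e-01],[2.80864098e-01,-4.05893893e-02,-9.58888867e-01]]);t2=np.array([-336.4152669,-479.50240712,258.52240362])
rs=[]
for f,c,(u,v) in (('w5',(p,R1,t1),(335,179)),('w6',(p,R2,t2),(262,186))):
    g=cv2.cvtColor(cv2.imread(f'pics/{f}.png'),cv2.COLOR_BGR2GRAY)
    w=30; k=cv2.medianBlur(g[v-w:v+w,u-w:u+w],5); m=(k<75).astype(np.uint8)
    n,l,s,ce=cv2.connectedComponentsWithStats(m); i=1+np.argmax(s[1:,4]); (q,rad)=cv2.minEnclosingCircle(np.argwhere(l==i)[:,::-1].astype(np.float32)); q=np.array(q)+[u-w,v-w]
    print(f,q,rad,s[i],ce[i]+[u-w,v-w],onz(c,q,62).round(1)); rs.append(ray(c,q))
print(tri(rs))
for q in ((322,179),(203,177),(262,122)): print(onz((p,R2,t2),q,4).round(1))
E
```

```text
Traceback (most recent call last):
ValueError: attempt to get argmax of an empty sequence
```

```bash
python3 - <<'E'
from h import *
p=r.camera_params('wrist')
R1=np.array([[0.14030912,0.99010708,-0.0011449],[0.94963758,-0.13424674,0.28313651],[0.28018176,-0.04081387,-0.95907894]]);t1=np.array([-266.33343383,-487.7686504,255.9225845])
R2=np.array([[1.40197208e-01,9.90123237e-01,-8.46954285e-04],[9.49452527e-01,-1.34195663e-01,2.83780589e-01],[2.80864098e-01,-4.05893893e-02,-9.58888867e-01]]);t2=np.array([-336.4152669,-479.50240712,258.52240362])
rs=[];out=[]
for f,c,(u,v) in (('w5',(p,R1,t1),(335,179)),('w6',(p,R2,t2),(262,186))):
    I=cv2.imread(f'pics/{f}.png'); w=32; k=I[v-w:v+w,u-w:u+w]; out.append(cv2.resize(k,None,fx=5,fy=5,interpolation=0))
    g=cv2.medianBlur(cv2.cvtColor(k,cv2.COLOR_BGR2GRAY),3); print(g[w,::6],g[::6,w])
    th,m=cv2.threshold(g,0,1,cv2.THRESH_BINARY_INV|cv2.THRESH_OTSU)
    n,l,s,ce=cv2.connectedComponentsWithStats(m); i=l[w,w]; print(f,th,s[i],ce[i]+[u-w,v-w],onz(c,ce[i]+[u-w,v-w],55).round(1)); rs.append(ray(c,ce[i]+[u-w,v-w]))
print(tri(rs))
for q in ((322,179),(203,177),(262,122)): print(onz((p,R2,t2),q,4).round(1))
cv2.imwrite('pics/cr.png',np.hstack(out))
E
```

```text
[240 231  98  86  97 100  95  95 105 237 239] [173 136 100 101 106 100  93  84 110 241 119]
w5 165.0 [   8    3   44   47 1466] [331.48090041 172.7005457 ] [493.7 246.5  55. ]
[191 179 230  71  70  68  68  71  84 238 216] [204 113  76  57  70  68  66  64  71 241 115]
w6 152.0 [  14    5   39   46 1376] [263.02906977 181.1497093 ] [493.9 251.5  55. ]
(array([498.67531235, 249.37082156,  30.27947763]), np.float64(0.08490160884922249))
[510.6 312.    4. ]
[490.  182.3   4. ]
[441.  255.9   4. ]
```

View pics/cr.png

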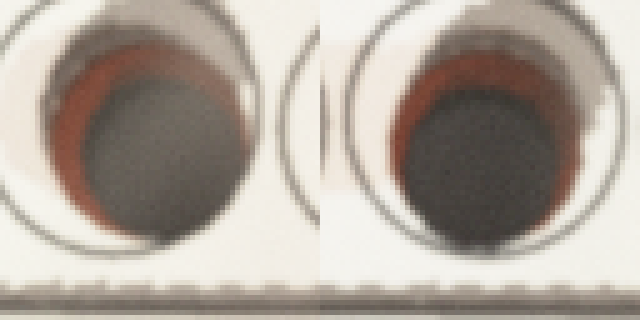

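In the crop the cap discs centre at about (335.5,179) and (262,187) in full-image pixels.

```bash
python3 - <<'E'
from h import *
p=r.camera_params('wrist')
R1=np.array([[0.14030912,0.99010708,-0.0011449],[0.94963758,-0.13424674,0.28313651],[0.28018176,-0.04081387,-0.95907894]]);t1=np.array([-266.33343383,-487.7686504,255.9225845])
R2=np.array([[1.40197208e-01,9.90123237e-01,-8.46954285e-04],[9.49452527e-01,-1.34195663e-01,2.83780589e-01],[2.80864098e-01,-4.05893893e-02,-9.58888867e-01]]);t2=np.array([-336.4152669,-479.50240712,258.52240362])
a,b=((p,R1,t1),(335.5,179)),((p,R2,t2),(262,187))
print(onz(*a,62),onz(*b,62),tri([ray(*a),ray(*b)]))
go(499,249,25,172)
E
```

```text
[498.77003427 248.83239016  62.        ] [497.97833315 250.21692123  62.        ] (array([499.73709938, 249.62605911,  55.6520071 ]), np.float64(0.4048933979868769))
turn -0.1 then tool x,y,z mm -0.5 -20.3 216.4
```

```bash
python3 -m handwheel '[[-0.0005,-0.0205,0.01,0],[0,0,0.035,0],[0,0,0.04,0],[0,0,0.04,0],[0,0,0.035,0],[0,0,0.025,0],[0,0,0.015,0],[0,0,0.01,0],[0,0,0,0],[0,0,0,0]]' 0.068
python3 -m handwheel '[[0,0,0.01,0],[0,0,0.003,0],[0,0,0,0],[0,0,0,0]]'
```

```text
time: 27.5
tool_pos: [499.7, 250.3, 32.6]
tcp_rot: [180.0, 0.1, 172.0]
ft_force: [0.0, -0.3, -0.9]
finger_gap: 68.2
grip_force: 0.0
time: 27.9
tool_pos: [498.7, 250.1, 18.3]
tcp_rot: [-180.0, -0.0, 172.0]
ft_force: [-0.5, 0.1, 0.5]
finger_gap: 68.0
grip_force: 0.0
```

```bash
python3 -m handwheel '[[0,0,0,0],[0,0,0,0],[0,0,0,0],[0,0,0,0],[0,0,0,0],[0,0,0,0],[0,0,0,0],[0,0,0,0],[0,0,0,0]]' 0.025 30
python3 -m handwheel '[[0,0,-0.004,0],[0,0,-0.01,0],[0,0,-0.02,0],[0,0,-0.04,0],[0,0,-0.04,0],[0,0,-0.03,0],[0,0,-0.01,0],[0,0,0,0]]'
python3 - <<'E'
from h import *
go(673,2,r.sense()['tool_pos'][2])
E
```

```text
time: 28.8
tool_pos: [499.0, 250.2, 18.7]
tcp_rot: [180.0, 0.0, 172.0]
ft_force: [-1.4, -0.6, 5.7]
finger_gap: 39.0
grip_force: 30.6
time: 29.6
tool_pos: [499.7, 250.4, 174.4]
tcp_rot: [179.9, 0.2, 172.0]
ft_force: [0.9, 0.3, -1.5]
finger_gap: 39.3
grip_force: 30.4
turn -0.0 then tool x,y,z mm -206.3 -221.8 -0.0
```

```bash
python3 -m handwheel '[[-0.007,-0.01,0,0],[-0.018,-0.025,0,0],[-0.025,-0.035,0,0],[-0.025,-0.035,0,0],[-0.025,-0.035,0,0],[-0.018,-0.025,0,0],[-0.0075,-0.009,0,0],[0,0,0,0],[0,0,0,0],[0,0,0,0]]'
cat > look.py <<'E'
import sys,pickle
from h import *
c=cam('wrist'); I=save('wrist',f'pics/{sys.argv[1]}.png'); pickle.dump(c,open(f'pics/{sys.argv[1]}.pk','wb')); print(r.sense()['tool_pos'],proj(c,(673,2,40)))
E
python3 look.py w7
python3 -m handwheel '[[-0.01,-0.015,0,0],[-0.02,-0.025,0,0],[-0.01,-0.02,0,0],[0,0,0,0],[0,0,0,0],[0,0,0,0]]'
python3 look.py w8
python3 - <<'E'
import cv2,numpy as np
cv2.imwrite('pics/w78.png',np.hstack([cv2.imread('pics/w7.png')[60:420,180:560],cv2.imread('pics/w8.png')[60:420,180:560]]))
E
```

```text
time: 30.6
tool_pos: [597.8, 61.4, 171.5]
tcp_rot: [180.0, -0.1, 172.1]
ft_force: [0.2, -0.2, -0.3]
finger_gap: 39.3
grip_force: 30.5
[597.97757442  61.51952379 171.8708848 ] [226.96091549 291.7711236 ]
time: 31.25
tool_pos: [629.7, -4.1, 172.3]
tcp_rot: [180.0, -0.0, 172.0]
ft_force: [0.3, 0.0, -0.3]
finger_gap: 39.2
grip_force: 30.5
[629.67431877  -3.93954233 172.29122253] [296.28091126 248.34103684]
```

View pics/w78.png

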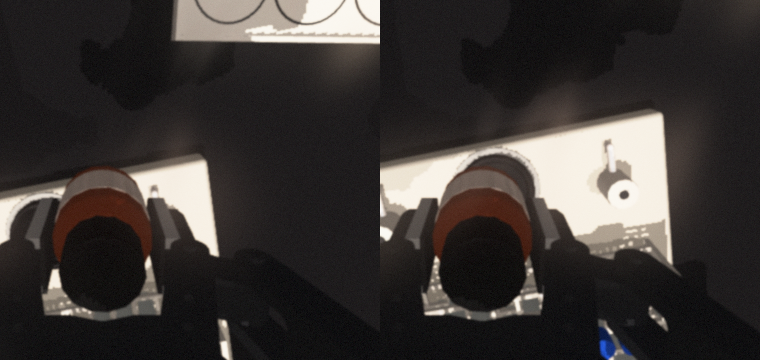

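In w8 (right half) the visible rim arc touches about (297,207) at the top and (338,250) at the right. With a 41 px outer radius that puts the well centre at about (297,248), against (296,248) predicted. The held bottle hides part of it, so I'll take one unobstructed side view.

```bash
python3 -m handwheel '[[0,0.03,0,0],[0,0.05,0,0],[0,0.015,0,0],[0,0,0,0],[0,0,0,0],[0,0,0,0]]'
python3 look.py w9
python3 -m handwheel '[[0,-0.03,0,0],[0,-0.05,0,0],[0,-0.05,0,0],[0,-0.05,0,0],[0,-0.02,0,0],[0,0,0,0],[0,0,0,0],[0,0,0,0]]'
python3 look.py w10
python3 - <<'E'
import cv2,numpy as np,pickle
from h import *
o=[]
for f in ('w9','w10'):
    c=pickle.load(open(f'pics/{f}.pk','rb')); u,v=proj(c,(673,2,40)).astype(int); I=cv2.imread(f'pics/{f}.png'); u=min(max(u,50),509);k=I[v-50:v+51,u-50:u+51]; print(f,u,v); o.append(cv2.resize(k,None,fx=3.9,fy=3.9,interpolation=0))
cv2.imwrite('pics/w910.png',np.hstack(o))
E
```

```text
time: 31.9
tool_pos: [643.0, 88.5, 172.3]
tcp_rot: [-180.0, -0.0, 172.0]
ft_force: [-0.2, 0.4, -0.3]
finger_gap: 39.2
grip_force: 30.5
[643.06837433  88.24616004 172.31651626] [186.2071732  247.91856245]
time: 32.75
tool_pos: [615.2, -108.1, 172.3]
tcp_rot: [180.0, -0.0, 172.0]
ft_force: [-0.3, 0.1, -0.4]
finger_gap: 39.3
grip_force: 30.6
[ 615.33647006 -107.8146032   172.29570662] [420.2054963  248.14950118]
w9 186 247
w10 420 248
```

View pics/w910.png

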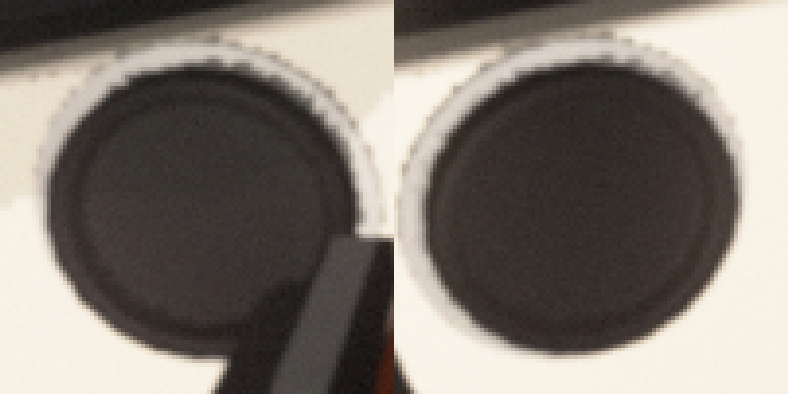

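Both views show the whole rim disc, centred at about (187.5,250.5) in w9 and (418,251.8) in w10.

```bash
python3 - <<'E'
import pickle
from h import *
a=pickle.load(open('pics/w9.pk','rb'));b=pickle.load(open('pics/w10.pk','rb'))
p,q=(187.3,250.4),(418,251.7)
print(onz(a,p,40),onz(b,q,40),tri([ray(a,p),ray(b,q)]))
X=(onz(a,p,40)+onz(b,q,40))/2
go(X[0],X[1],52,172)
E
```

```text
[675.35251479   2.42853435  40.        ] [6.76010710e+02 5.28929337e-02 4.00000000e+01] (array([677.04121399,   1.18954656,  36.81373061]), np.float64(0.4580494803671683))
turn 0.0 then tool x,y,z mm -44.6 116.4 120.3
```

```bash
python3 -m handwheel '[[-0.01,0.02,0,0],[-0.015,0.04,0,0],[-0.013,0.04,0,0],[-0.0066,0.0164,0,0],[0,0,0.02,0],[0,0,0.03,0],[0,0,0.03,0],[0,0,0.015,0],[0,0,0,0],[0,0,0,0]]'
python3 - <<'E'
from h import *
go(675.7,1.2,48.7,172)
E
```

```text
time: 33.8
tool_pos: [676.0, 0.5, 78.2]
tcp_rot: [-180.0, 0.0, 172.0]
ft_force: [1.5, 0.3, 0.1]
finger_gap: 38.9
grip_force: 30.7
turn -0.0 then tool x,y,z mm 0.4 0.7 29.5
```

```bash
python3 -m handwheel '[[0,0,0.01,0],[0,0,0.01,0],[0,0,0.005,0],[0,0,0.002,0],[0,0,0.001,0],[0,0,0,0],[0,0,0,0]]'
python3 -m handwheel '[[0,0,0.001,0],[0,0,0,0]]'
```

```text
time: 34.5
tool_pos: [676.0, 0.2, 49.7]
tcp_rot: [180.0, 0.0, 172.0]
ft_force: [0.6, 0.1, -1.2]
finger_gap: 39.1
grip_force: 30.7
time: 34.7
tool_pos: [676.1, 0.2, 48.8]
tcp_rot: [180.0, 0.1, 172.0]
ft_force: [0.6, 0.3, 1.4]
finger_gap: 39.2
grip_force: 30.8
```

```bash
python3 -m handwheel '[[0,0,0,0],[0,0,0,0],[0,0,0,0],[0,0,0,0]]' 0.06
python3 -m handwheel '[[0,0,-0.01,0],[0,0,-0.03,0],[0,0,-0.045,0],[0,0,-0.045,0],[0,0,-0.03,0],[0,0,-0.02,0],[0.02,-0.02,0,0],[0.03,-0.04,0,0],[0,0,0,0],[0,0,0,0]]'
python3 look.py w11
python3 - <<'E'
from h import *
go(490,-191,235,172)
c=cam('wrist');I=cv2.imread('pics/w11.png')[:,:,::-1]
b=blob(I,RED,proj(c,(490,-191,164)));print(b[0],onz(c,b[0],164))
u,v=proj(c,(675.7,1.2,92)).astype(int);print(u,v)
k=I[max(v-60,0):v+60,max(u-60,0):u+60]; cv2.imwrite('pics/w11c.png',cv2.resize(k,None,fx=4,fy=4)[:,:,::-1])
E
```

```text
time: 35.1
tool_pos: [675.6, 0.3, 48.3]
tcp_rot: [180.0, -0.0, 172.0]
ft_force: [0.5, -0.4, -0.3]
finger_gap: 60.3
grip_force: 0.0
time: 36.1
tool_pos: [617.3, -52.9, 229.2]
tcp_rot: [180.0, 0.0, 171.9]
ft_force: [1.6, 0.1, -0.3]
finger_gap: 59.9
grip_force: 0.0
[618.1176532  -52.22947574 229.45202506] [343.7951383  231.34638362]
turn -0.1 then tool x,y,z mm 107.6 -155.3 -5.5
[20.62807377 51.65496926] [ 497.61649897 -179.71121532  164.        ]
352 253
```

View pics/w11c.png

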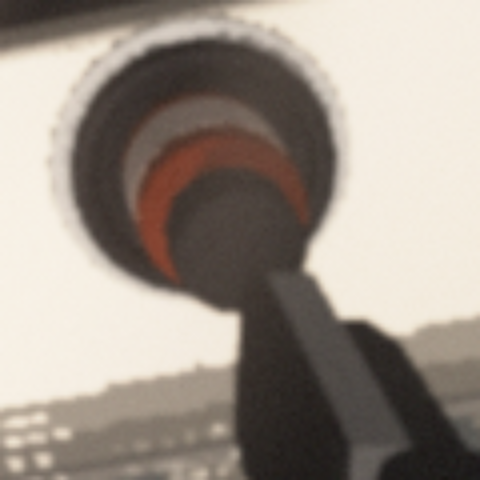

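The amber bottle stands upright in the well, cap at about (351.5,252.5) against (352,253) expected. Now red goes back.

```bash
python3 -m handwheel '[[0.015,-0.02,0,0],[0.025,-0.038,0,0],[0.028,-0.04,0,0],[0.025,-0.037,0,0],[0.0146,-0.0203,0,0],[0,0,0,0],[0,0,0,0],[0,0,0,0]]' 0.068
python3 - <<'E'
from h import *
c=cam('wrist');I=r.snapshot('wrist')
for n,k,X in [('red',RED,(490,-191,164)),('yel',YEL,(501,-358,164)),('blue',BLUE,(497,-275,164))]:
    b=blob(I,k,proj(c,X));print(n,onz(c,b[0],164),b[1])
go(490.5,-191.2,130,172)
E
```

```text
time: 36.95
tool_pos: [490.8, -190.1, 228.8]
tcp_rot: [180.0, 0.1, 172.0]
ft_force: [0.6, 0.0, 0.5]
finger_gap: 68.2
grip_force: 0.0
red [ 489.55621309 -191.60014404  164.        ] [ 239  183   82   86 5411]
yel [ 501.01838242 -356.38418399  164.        ] [   0  240   71   71 4078]
blue [ 493.15103257 -272.72949229  164.        ] [ 102  208   99   84 5254]
turn 0.1 then tool x,y,z mm -0.0 -1.3 98.5
```

```bash
python3 -m handwheel '[[-0.001,0,0.02,0],[0,0,0.03,0],[0,0,0.03,0],[0,0,0.012,0],[0,0,0.005,0],[0,0,0,0],[0,0,0,0]]' 0.068
python3 -m handwheel '[[0,0,0,0],[0,0,0,0],[0,0,0,0],[0,0,0,0],[0,0,0,0],[0,0,0,0],[0,0,0,0]]' 0.04 60
python3 -m handwheel '[[0,0,-0.004,0],[0,0,-0.008,0],[0,0,-0.02,0],[0,0,-0.03,0],[0,0,-0.02,0],[0,0,-0.008,0],[0,0,0,0],[0,0,0,0]]'
python3 - <<'E'
from h import *
go(508.8,313.6,r.sense()['tool_pos'][2],172)
E
```

```text
time: 37.7
tool_pos: [491.7, -191.3, 132.9]
tcp_rot: [-180.0, 0.1, 172.0]
ft_force: [-0.2, 0.0, 0.6]
finger_gap: 68.1
grip_force: 0.0
time: 38.4
tool_pos: [491.8, -191.8, 133.3]
tcp_rot: [-179.9, 0.2, 172.0]
ft_force: [0.3, 0.7, 6.5]
finger_gap: 50.5
grip_force: 63.0
time: 39.2
tool_pos: [490.0, -190.8, 220.1]
tcp_rot: [180.0, -0.1, 172.0]
ft_force: [-0.1, -0.3, -4.5]
finger_gap: 50.5
grip_force: 63.0
turn -0.0 then tool x,y,z mm 51.6 502.1 -0.0
```

```bash
python3 -m handwheel '[[0.001,0.01,0,0],[0.0025,0.025,0,0],[0.0041,0.04,0,0],[0.0041,0.04,0,0],[0.0041,0.04,0,0],[0.0041,0.04,0,0],[0.0041,0.04,0,0],[0.0041,0.04,0,0],[0.0041,0.04,0,0],[0.0041,0.04,0,0]]'
python3 -m handwheel '[[0.0041,0.04,0,0],[0.0041,0.04,0,0],[0.0036,0.035,0,0],[0.0021,0.02,0,0],[0.0014,0.012,0,0],[0,0,0,0],[0,0,0,0],[0,0,0,0]]'
python3 - <<'E'
from h import *
go(508.8,313.6,133,172)
E
```

```text
time: 40.2
tool_pos: [502.8, 167.7, 219.9]
tcp_rot: [-180.0, -0.1, 172.0]
ft_force: [0.5, -0.7, -3.4]
finger_gap: 50.4
grip_force: 63.3
time: 41.0
tool_pos: [509.5, 312.1, 221.0]
tcp_rot: [-180.0, -0.0, 171.9]
ft_force: [0.0, -0.7, -3.0]
finger_gap: 50.6
grip_force: 63.5
turn -0.1 then tool x,y,z mm 0.9 1.3 88.0
```

```bash
python3 -m handwheel '[[0,0.001,0.01,0],[0,0,0.025,0],[0,0,0.025,0],[0,0,0.015,0],[0,0,0.006,0],[0,0,0.003,0],[0,0,0.003,0],[0,0,0,0],[0,0,0,0],[0,0,0,0]]'
python3 -m handwheel '[[0,0,0.001,0],[0,0,0,0]]'
```

```text
time: 42.0
tool_pos: [510.1, 314.5, 135.2]
tcp_rot: [180.0, 0.1, 172.0]
ft_force: [-0.5, -0.2, -3.5]
finger_gap: 50.5
grip_force: 63.6
time: 42.2
tool_pos: [509.7, 314.3, 133.4]
tcp_rot: [180.0, 0.0, 172.0]
ft_force: [0.1, -0.3, -2.5]
finger_gap: 50.2
grip_force: 63.6
```

```bash
python3 -m handwheel '[[0,0,0.001,0],[0,0,0,0]]'
```

```text
time: 42.4
tool_pos: [510.1, 314.3, 133.4]
tcp_rot: [180.0, 0.1, 172.0]
ft_force: [-1.4, -1.8, 4.7]
finger_gap: 50.5
grip_force: 64.3
```

```bash
python3 -m handwheel '[[0,0,0,0],[0,0,0,0],[0,0,0,0],[0,0,0,0]]' 0.068
python3 -m handwheel '[[0,0,-0.01,0],[0,0,-0.03,0],[0,0,-0.04,0],[0,0,-0.015,0],[0,0,-0.005,0],[0,0,0,0],[0,0,0,0]]'
python3 - <<'E'
from h import *
c=cam('wrist');I=r.snapshot('wrist')
b=blob(I,RED,proj(c,(508,313,164)));print(onz(c,b[0],164),b[1])
go(497.3,-275,230,172)
E
```

```text
time: 42.8
tool_pos: [509.6, 314.3, 132.2]
tcp_rot: [180.0, -0.0, 172.0]
ft_force: [-1.0, -0.4, 0.3]
finger_gap: 68.2
grip_force: 0.0
time: 43.5
tool_pos: [508.9, 313.8, 230.4]
tcp_rot: [-179.9, -0.1, 172.0]
ft_force: [0.8, -0.5, 0.7]
finger_gap: 67.9
grip_force: 0.0
[509.10530287 314.29715854 164.        ] [ 242  185   83   83 5165]
turn -0.0 then tool x,y,z mm -70.6 -584.6 0.1
```

Red is back at (509,314). Next, blue.

```bash
python3 -m handwheel '[[-0.0024,-0.02,0,0],[-0.0049,-0.04,0,0],[-0.0057,-0.047,0,0],[-0.0057,-0.047,0,0],[-0.0057,-0.047,0,0],[-0.0057,-0.047,0,0],[-0.0057,-0.047,0,0],[-0.0057,-0.047,0,0],[-0.0057,-0.047,0,0],[-0.0057,-0.047,0,0]]'
python3 -m handwheel '[[-0.0057,-0.047,0,0],[-0.0057,-0.047,0,0],[-0.0042,-0.035,0,0],[-0.0022,-0.0185,0,0],[0,0,0,0],[0,0,0,0],[0,0,0,0]]'
python3 - <<'E'
from h import *
c=cam('wrist');I=r.snapshot('wrist')
for n,k,X in [('yel',YEL,(501,-358,164))]:
    b=blob(I,k,proj(c,X));print(n,onz(c,b[0],164),b[1])
m=hsvm(I,(100,130,130),(122,255,255)); print(proj(c,(496.5,-275,164)))
go(497.3,-275,131,172)
E
```

```text
time: 44.55
tool_pos: [500.0, -126.5, 230.7]
tcp_rot: [180.0, -0.1, 172.0]
ft_force: [0.8, -0.4, 0.3]
finger_gap: 68.2
grip_force: 0.0
time: 45.25
tool_pos: [498.3, -271.9, 231.8]
tcp_rot: [180.0, -0.0, 172.0]
ft_force: [1.6, 0.1, 0.6]
finger_gap: 68.1
grip_force: 0.0
yel [ 500.62828808 -359.60690849  164.        ] [ 112  210   81   74 4025]
[276.9251602  224.03740588]
turn 0.1 then tool x,y,z mm 0.7 -3.2 101.1
```

```bash
python3 -m handwheel '[[0,-0.0025,0.02,0],[0,0,0.03,0],[0,0,0.03,0],[0,0,0.015,0],[0,0,0.005,0],[0,0,0,0],[0,0,0,0]]' 0.068
python3 -m handwheel '[[0,0,0,0],[0,0,0,0],[0,0,0,0],[0,0,0,0],[0,0,0,0],[0,0,0,0],[0,0,0,0]]' 0.04 60
python3 -m handwheel '[[0,0,-0.004,0],[0,0,-0.008,0],[0,0,-0.02,0],[0,0,-0.03,0],[0,0,-0.02,0],[0,0,-0.008,0],[0,0,0,0],[0,0,0,0]]'
python3 - <<'E'
from h import *
go(442,255.5,r.sense()['tool_pos'][2],172)
E
```

```text
time: 46.0
tool_pos: [498.8, -276.3, 134.0]
tcp_rot: [-179.9, 0.1, 172.0]
ft_force: [0.6, 0.5, 0.9]
finger_gap: 67.9
grip_force: 0.0
time: 46.7
tool_pos: [499.0, -276.5, 134.5]
tcp_rot: [-179.9, 0.2, 172.0]
ft_force: [-0.7, 1.1, 5.9]
finger_gap: 50.6
grip_force: 62.9
time: 47.5
tool_pos: [497.3, -275.6, 221.0]
tcp_rot: [180.0, -0.1, 172.0]
ft_force: [-0.6, -0.4, -4.0]
finger_gap: 50.8
grip_force: 63.2
turn -0.0 then tool x,y,z mm 128.7 518.2 -0.0
```

```bash
python3 -m handwheel '[[0.0025,0.01,0,0],[0.0062,0.025,0,0],[0.01,0.04,0,0],[0.01,0.04,0,0],[0.01,0.04,0,0],[0.01,0.04,0,0],[0.01,0.04,0,0],[0.01,0.04,0,0],[0.01,0.04,0,0],[0.01,0.04,0,0]]'
python3 -m handwheel '[[0.01,0.04,0,0],[0.01,0.04,0,0],[0.01,0.04,0,0],[0.0062,0.025,0,0],[0.003,0.012,0,0],[0.0008,0.006,0,0],[0,0,0,0],[0,0,0,0]]'
python3 - <<'E'
from h import *
go(442,255.5,133.5,172)
E
```

```text
time: 48.5
tool_pos: [458.0, 90.1, 221.0]
tcp_rot: [-180.0, -0.1, 172.0]
ft_force: [1.4, -0.4, -3.7]
finger_gap: 50.3
grip_force: 63.6
time: 49.3
tool_pos: [442.8, 254.0, 221.9]
tcp_rot: [-180.0, -0.0, 171.9]
ft_force: [0.3, 0.1, -3.1]
finger_gap: 50.6
grip_force: 63.9
turn -0.1 then tool x,y,z mm 1.0 1.4 88.4
```

```bash
python3 -m handwheel '[[0.001,0.0005,0.01,0],[0,0,0.025,0],[0,0,0.025,0],[0,0,0.015,0],[0,0,0.006,0],[0,0,0.003,0],[0,0,0.003,0],[0,0,0,0],[0,0,0,0],[0,0,0,0]]'
python3 -m handwheel '[[0,0,0.001,0],[0,0,0,0]]'
python3 -m handwheel '[[0,0,0.001,0],[0,0,0,0]]'
```

```text
time: 50.3
tool_pos: [442.3, 255.9, 136.0]
tcp_rot: [180.0, 0.1, 172.0]
ft_force: [0.2, -1.4, -3.8]
finger_gap: 50.1
grip_force: 64.0
time: 50.5
tool_pos: [442.1, 255.8, 134.6]
tcp_rot: [180.0, 0.0, 172.0]
ft_force: [-0.1, 0.8, -3.0]
finger_gap: 50.1
grip_force: 64.3
time: 50.7
tool_pos: [442.5, 255.9, 134.6]
tcp_rot: [180.0, 0.1, 172.0]
ft_force: [-1.1, -0.7, 5.4]
finger_gap: 50.3
grip_force: 64.9
```

```bash
python3 -m handwheel '[[0,0,0,0],[0,0,0,0],[0,0,0,0],[0,0,0,0]]' 0.068
python3 -m handwheel '[[0,0,-0.01,0],[0,0,-0.03,0],[0,0,-0.04,0],[0,0,-0.015,0],[0,0,-0.005,0],[0,0,0,0],[0,0,0,0]]'
python3 - <<'E'
from h import *
c=cam('wrist');I=r.snapshot('wrist')
b=blob(I,BLUE,proj(c,(441,256,164)));print(onz(c,b[0],164),b[1])
go(501.3,-358.2,230,172)
E
```

```text
time: 51.1
tool_pos: [441.8, 255.6, 133.2]
tcp_rot: [-180.0, -0.0, 172.0]
ft_force: [-0.0, -0.1, 0.0]
finger_gap: 68.0
grip_force: 0.0
time: 51.8
tool_pos: [441.1, 255.3, 231.6]
tcp_rot: [-179.9, -0.1, 172.0]
ft_force: [-0.6, 0.8, 0.0]
finger_gap: 68.0
grip_force: 0.0
[441.49889317 257.73564397 164.        ] [ 247  190   79   74 4457]
turn -0.0 then tool x,y,z mm -145.2 -599.1 1.3
```

```bash
python3 -m handwheel '[[-0.005,-0.02,0,0],[-0.01,-0.04,0,0],[-0.0115,-0.047,0,0],[-0.0115,-0.047,0,0],[-0.0115,-0.047,0,0],[-0.0115,-0.047,0,0],[-0.0115,-0.047,0,0],[-0.0115,-0.047,0,0],[-0.0115,-0.047,0,0],[-0.0115,-0.047,0,0]]'
python3 -m handwheel '[[-0.0115,-0.047,0,0],[-0.0115,-0.047,0,0],[-0.0115,-0.047,0,0],[-0.005,-0.022,0,0],[0,0,0,0],[0,0,0,0],[0,0,0,0]]'
python3 - <<'E'
from h import *
c=cam('wrist');I=r.snapshot('wrist')
b=blob(I,YEL,proj(c,(501,-358,164)));print(onz(c,b[0],164),b[1])
go(501.3,-358.2,131.5,172)
E
```

```text
time: 52.85
tool_pos: [486.0, -192.8, 231.6]
tcp_rot: [179.9, -0.1, 172.0]
ft_force: [1.4, 1.3, 0.1]
finger_gap: 68.1
grip_force: 0.0
time: 53.55
tool_pos: [503.1, -356.6, 232.3]
tcp_rot: [179.9, -0.1, 172.0]
ft_force: [0.0, 0.3, -0.7]
finger_gap: 68.2
grip_force: 0.0
[ 507.48207877 -358.15901141  164.        ] [ 240  186   79   75 2125]
turn 0.0 then tool x,y,z mm 1.7 -1.9 101.3
```

```bash
python3 -m handwheel '[[0.001,-0.001,0.02,0],[0,0,0.03,0],[0,0,0.03,0],[0,0,0.015,0],[0,0,0.005,0],[0,0,0,0],[0,0,0,0]]' 0.068
python3 -m handwheel '[[0,0,0,0],[0,0,0,0],[0,0,0,0],[0,0,0,0],[0,0,0,0],[0,0,0,0],[0,0,0,0]]' 0.04 60
python3 -m handwheel '[[0,0,-0.004,0],[0,0,-0.008,0],[0,0,-0.02,0],[0,0,-0.03,0],[0,0,-0.02,0],[0,0,-0.008,0],[0,0,0,0],[0,0,0,0]]'
python3 - <<'E'
from h import *
go(491.3,182.3,r.sense()['tool_pos'][2],172)
E
```

```text
time: 54.3
tool_pos: [503.0, -359.3, 135.2]
tcp_rot: [-179.9, 0.1, 172.0]
ft_force: [0.3, -0.6, 0.2]
finger_gap: 68.4
grip_force: 0.0
time: 55.0
tool_pos: [503.3, -359.5, 135.6]
tcp_rot: [-179.9, 0.2, 172.0]
ft_force: [-0.2, 1.3, 6.1]
finger_gap: 50.3
grip_force: 62.9
time: 55.8
tool_pos: [501.6, -358.4, 222.0]
tcp_rot: [179.9, -0.1, 172.0]
ft_force: [-0.4, -0.3, -3.5]
finger_gap: 50.1
grip_force: 62.9
turn -0.0 then tool x,y,z mm 85.5 534.0 -0.0
```

```bash
python3 -m handwheel '[[0.0016,0.01,0,0],[0.004,0.025,0,0],[0.0064,0.04,0,0],[0.0064,0.04,0,0],[0.0064,0.04,0,0],[0.0064,0.04,0,0],[0.0064,0.04,0,0],[0.0064,0.04,0,0],[0.0064,0.04,0,0],[0.0064,0.04,0,0]]'
python3 -m handwheel '[[0.0064,0.04,0,0],[0.0064,0.04,0,0],[0.0064,0.04,0,0],[0.0056,0.035,0,0],[0.0029,0.018,0,0],[0.001,0.006,0,0],[0,0,0,0],[0,0,0,0]]'
python3 - <<'E'
from h import *
go(491.3,182.3,134.5,172)
E
```

```text
time: 56.8
tool_pos: [494.1, 2.9, 221.9]
tcp_rot: [180.0, -0.1, 172.0]
ft_force: [0.2, 0.2, -3.4]
finger_gap: 50.6
grip_force: 63.3
time: 57.6
tool_pos: [491.6, 181.2, 222.6]
tcp_rot: [-179.9, -0.1, 172.0]
ft_force: [1.0, -0.1, -3.1]
finger_gap: 50.3
grip_force: 63.5
turn -0.0 then tool x,y,z mm 0.4 1.1 88.1
```

```bash
python3 -m handwheel '[[0,0,0.01,0],[0,0,0.025,0],[0,0,0.025,0],[0,0,0.015,0],[0,0,0.006,0],[0,0,0.003,0],[0,0,0.003,0],[0,0,0.001,0],[0,0,0,0],[0,0,0,0]]'
python3 -m handwheel '[[0,0,0.001,0],[0,0,0,0]]'
```

```text
time: 58.6
tool_pos: [492.4, 182.1, 136.0]
tcp_rot: [180.0, 0.1, 172.0]
ft_force: [-0.3, -0.1, -2.7]
finger_gap: 50.1
grip_force: 63.6
time: 58.8
tool_pos: [492.9, 182.2, 135.7]
tcp_rot: [180.0, 0.1, 172.0]
ft_force: [-1.4, -0.4, 5.0]
finger_gap: 50.5
grip_force: 64.4
```

```bash
python3 -m handwheel '[[0,0,0,0],[0,0,0,0],[0,0,0,0],[0,0,0,0]]' 0.068
python3 -m handwheel '[[0,0,-0.01,0],[0,0,-0.03,0],[0,0,-0.04,0],[0.02,0,-0.03,0],[0.04,0,-0.02,0],[0.04,0,0,0],[0.04,0,0,0],[0.04,-0.03,0,0],[0,-0.04,0,0],[0,0,0,0]]'
python3 -m handwheel '[[0,0,0,0],[0,0,0,0],[0,0,0,0],[0,0,0,0]]'
python3 - <<'E'
from h import *
ct,cs=cam('top'),cam('scene'); T=save('top','pics/tf.png');S=save('scene','pics/sf.png')
for n,c,X in [('red',RED,(508.7,314.3,150.7)),('blue',BLUE,(440.9,255.5,151.5)),('yel',YEL,(490.3,182.1,150.2)),('g1',GRN,(447,324,39)),('g2',GRN,(429.6,187,39))]:
    x,y=blob(T,c,proj(ct,X)),blob(S,c,proj(cs,X)); P,e=tri([ray(ct,x[0]),ray(cs,y[0])]); print(n,(P-X).round(1),x[1][4],y[1][4],round(e,1))
E
```

```text
time: 59.2
tool_pos: [491.9, 181.9, 134.2]
tcp_rot: [-180.0, -0.0, 172.0]
ft_force: [1.6, -0.3, -0.2]
finger_gap: 67.7
grip_force: 0.0
time: 60.2
tool_pos: [303.4, 135.3, 265.5]
tcp_rot: [-180.0, 0.2, 171.9]
ft_force: [-0.7, 0.2, 0.8]
finger_gap: 68.0
grip_force: 0.0
time: 60.6
tool_pos: [304.0, 138.3, 264.2]
tcp_rot: [-180.0, -0.1, 172.0]
ft_force: [0.4, -0.5, -0.3]
finger_gap: 67.9
grip_force: 0.0
red [1.8 1.3 0.1] 335 569 0.1
blue [-0.4  1.5  0. ] 286 543 0.3
yel [-1.3  0.9 -1. ] 286 498 0.7
g1 [0.4 0.3 0.8] 99 162 1.2
g2 [-0.4  0.5  0.4] 95 113 1.1
```

View pics/sf.png

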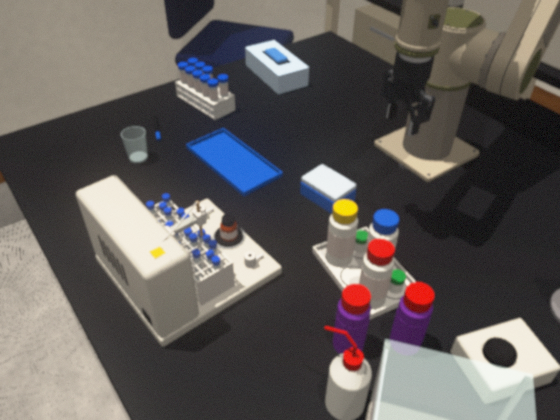

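The three caps at (380,250), (345,210) and (385,220) are back within about 2 mm of their start. The amber bottle stands in the well at (229,230), the jars have not moved, and the arm is clear.

```bash
python3 -c "
from bench import r
print(r.hand_in())"
```

```text
the job is handed in; nothing more can be done
None
```

The job is handed in: the amber bottle stands in the autosampler well, the three tall bottles are back within about 2 mm of where they stood, and the green-lidded jars have not moved; the hand-in returned no verdict.

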